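# Unlatch and open the enamelling kiln

### The job

Get the cold enamelling kiln ready for loading: push its red latch paddle down until the door springs ajar, then swing the door fully open to its stop by its handle. Do it gently, neither straining the latch nor flinging the door, and leave everything else on the bench where it stands.

Things in the scene. Friction and masses are not known exactly. Their poses are not given: they have to be found in the camera images.
- kiln: cold bench-top enamelling kiln, blue, fixed to the bench: 240 deep (x), 420 wide (y), 250 mm high. Origin: centre of its underside, at bench level. Its -x axis points out of the front, +y to the hinge side. Shut, the door's outer face is 150 mm ahead (-x) of the origin, its free edge at y = -115 mm; beyond it is the control column, face 120 mm ahead.
- door_hinge (a point): point fixed on the kiln, on the door's vertical hinge axis, 225 mm above the bench; its axes are the kiln's. The steel door is 240 wide, 30 thick, from 45 to 235 mm above the bench, hinge axis in mid-thickness
- door (a joint): door angle in rad: 0 shut (about 0.01 while the latch holds it), 0.1 or more ajar, 1.9 at the stop, fully open. It swings towards the robot, is a little stiff and stays where it is left
- handle: the door's handle: a level round bar, 12 mm thick (sleeve 17), 100 mm long along its y, on two end posts, 222 mm above the bench. Origin: mid-bar, 66 mm out from the hinge axis along the door's normal and 135 mm along the door. Its +x points to the door. Slot between bar and door: 45 mm (x) by 88 mm (y), open above and below. The door's top is 13 mm, the kiln's 28 mm above mid-bar
- latch_mid (a point): point fixed on the kiln (its frame: -200, -203, 200 mm): where the middle of the latch's red thumb paddle would be with the latch level and its plate mid-slot. Paddle: 52 (x) by 40 (y) by 8 mm thick, jutting out ahead of the door. The plate is set up to 12 mm higher or lower and the paddle may start up to 5 mm down: neither is measured, feel for them
- latch_pivot (a point): point fixed on the kiln: the latch's pivot (axis: kiln x) with its plate mid-slot, 50 mm from the paddle's middle. The inner arm, beyond the pivot, bars a brass lug on the door. Pushing the paddle down (about 3 N) by 9 to 28 mm, depending on the plate, lifts the arm clear; a plunger then pushes the door ajar. Hard stop after 32 mm. The latch stays where it is left
- pickle_pot: a dark open pot, 100 mm across at the rim, 100 mm high; loose, stays where it is. Origin: centre of its underside
- glass_jar: a green glass jar with a glass lid, 84 mm across, 110 mm high; loose, stays where it is. Origin: centre of its underside
- enamel_jar: a blue jar with a white lid, 64 mm across, 85 mm high; loose, stays where it is. Origin: centre of its underside
- flux_can: a yellow can, 60 mm across, 100 mm high; loose, stays where it is. Origin: centre of its underside
- hammer: a hammer lying on the bench, about 250 mm long; loose, stays where it is. Origin: centre of its underside, about mid-way along
- fire_brick: a loose cream fire brick lying flat, 110 x 170 x 45 mm; loose, stays where it is. Origin: centre of its underside

How it is judged (in metres and radians):
On the way, in this order (a step that is already met when the one before it is completed fails the run):
1. the latch lets go and the door springs ajar, without the handle being touched (value of joint door between 0.05 and 0.3 rad and contact force between each of the arm, the fingers and handle below 0.2 N), for 0.1 s.
2. the door is swung by its handle: fingers bear on the handle while the door is about half open (value of joint door between 0.4 and 1.5 rad and contact force between the fingers and handle above 0.3 N), for 0.1 s.
At the end, for the whole second after the job is handed in: the door stands still at 1.75 rad or more (stop at 1.9) and each of the six loose things is within 30 mm of where it was (value of joint door above 1.75 rad and velocity of joint door below 0.05 rad/s and distance of each of pickle_pot, glass_jar, enamel_jar, flux_can, hammer, fire_brick from where it was at the start of the episode below 0.03 m); the robot touches nothing.
It fails at once if the latch or any other part of the kiln is pushed with more than 40 N (gripping the handle does not count) (contact force between any of the arm, the fingers and kiln above 40 N and contact force between the fingers and handle below 0.2 N).
It fails at once if the door is flung: faster than 2.5 rad/s (velocity of joint door above 2.5 rad/s).
It fails at once if a loose thing on the bench is moved 30 mm or more or tipped over (distance of any of pickle_pot, glass_jar, enamel_jar, flux_can, hammer, fire_brick from where it was at the start of the episode above 0.03 m or angle between any of pickle_pot, glass_jar, enamel_jar, flux_can, fire_brick's own z axis and vertical above 0.5 rad).
It also fails if it takes over 54 s, if anything falls off the work surface, if the arm or the gripper's body presses on something with over 40 N, if the wrist force passes 120 N, or if a joint passes its speed limit or range.

### The arm

A 6-joint arm with a two-finger parallel gripper is mounted at the origin on the work surface. World frame = base frame: x ahead of the robot, y to its left, z up, the work surface at z = 0. Lengths are in mm, angles in rad, forces in N, time in s.
With the tool pointing down it reaches from about 300 to 775 mm from the base axis. Payload 14.6 kg.
Tool frame: the origin (TCP) lies at the very end of the fingers, on their centre line; the grasp point (between the pads) lies 19 mm behind it; z points along the fingers, y is the line along which they close (so a half turn about z gives the same grasp; the last joint's range is limited). The gripper opens to 94 mm and grips with 3 to 60 N. Pads are 16 mm wide; open, the fingers measure 119 mm over their backs; the gripper's body (75 mm by 177 mm) begins 78 mm behind the grasp point.
Start: joints at [1.216, 0.3, 1.521, -0, 1.321, -0.067], TCP at [156.111, 527.369, 181.546] pointing down, gripper open.
Joint ranges: [-3.03, 3.03], [-0.79, 2.21], [0.23, 2.52], [-1.04, 4.18], [0, 3.07], [-2.55, 2.55]. Speed limits (rad/s): [2.22, 2.22, 2.57, 3.14, 3.14, 3.14].

### API

Orientations are given as [roll, pitch, yaw] about the fixed x, y, z axes, in that order (R = Rz(yaw) Ry(pitch) Rx(roll)).
In Python, from cell import manip, camera, get_calibration gives the robot as it stands. The module is installed in compiled form; this text tells all that it offers.
- The arm moves only by the tool jog_arm, never from a script. Its argument "plan" is one flat list of numbers, 6 for each row, row after row: the shift along the world's x, y, z in m, then the turn, a rotation vector about the world's x, y, z in degrees. A call has 1 to 20 rows; each row is the pose to reach, as a shift and turn from the pose commanded when the call began; what a row does not reach only later rows make up. A row lasts 1/10 s, in which the tool goes at most 50 mm and 8.59 degrees, less where a joint would pass 70% of its speed; a pose out of reach is approached as far as the arm can. A call with a gripper value outside its range is refused whole. "claw" is the finger opening in m, from 0 to 0.094, set as the call begins (left out, the last holds). The fingers move at their own pace and stop on an object; "force" is the grip in N (left out, the last holds). Time passes only in rows, so rows that repeat a pose let the fingers close. It gives the time, the measured TCP pose, the force, the opening and the grip force at its end, in the units of the state.
- manip.read_state(): the state, without advancing time (a new reading comes with each control period).
- camera(name): name is "side" or "top"; returns (picture, depth): 400x640x3 uint8, red, green, blue; 400x640 float32, mm along the optical axis (not along the pixel's ray), 0 where there is no reading.
- get_calibration(name): a dict with "fx", "fy", "cx", "cy" (pixels), "origin" and "attitude" of the camera in the world. Camera axes: x right, y down, z forward; pixel columns grow to the right and rows downward; lengths in mm; the calibration is good to about 2 mm. A picture is of the moment at which its call begins. get_calibration takes no time and is no camera call.
- manip.sign_off(): hands the job in; it is judged then, once.
The state is a dict: "clock": time; "joints": joint angles; "qd": joint speeds; "effort": joint torques, N m; "eef_pos": TCP position; "eef_rot": TCP orientation; "wrist_force": force on the tool from outside, world axes, zero at the start; "moment": the same for the moment, N m; "finger_gap": finger opening in mm; "finger_force": force on a finger pad.
Only numpy, scipy, OpenCV 4.12 (cv2) and the standard library are available. Lean on these libraries where they do the work, as an engineer would, in place of code of your own. Each camera call takes 0.05 s, during which the arm holds its last target. There are 200 camera calls.

## Working session

There is one attempt and no reset: what is moved stays moved. The work goes in short steps, Python scripts to look and compute and a tool call to move; the robot and the scene stay as the last step left them, time stands still between calls to the robot, and variables do not carry over. Pictures are saved under pics/ and viewed, at most 10 in all, crops included, and the job is handed in when it is done.

Besides the shell and the picture viewer there is one more tool, called after "Request:" in YAML: its name, and indented under it one key for each argument. jog_arm: Moves the arm, as the interface text tells. Its arguments: {"type":"object","properties":{"plan":{"type":"array"},"claw":{"type":"number"},"force":{"type":"number"}},"required":["plan"]}

```bash
mkdir -p pics; cat > h.py <<'E'
import numpy as np, cv2
from cell import manip, camera, get_calibration
from scipy.spatial.transform import Rotation as R
def cloud(name):
    p,d=camera(name); c=get_calibration(name)
    v,u=np.mgrid[0:400,0:640]
    P=np.stack([(u-c['cx'])/c['fx']*d,(v-c['cy'])/c['fy']*d,d],-1)
    A=np.array(c['attitude'])
    M=A if A.shape==(3,3) else R.from_euler('xyz',A).as_matrix()
    W=P@M.T+np.array(c['origin']); W[d==0]=np.nan
    return p,W
E
python3 - <<'E'
from h import *
for n in('side','top'):
    print(n,get_calibration(n))
    p,W=cloud(n); cv2.imwrite(f'pics/{n}1.png',p[:,:,::-1]); np.savez(f'/tmp/{n}1.npz',p=p,W=W)
print(manip.read_state())
E
```

```text
side {'fx': 399.2646780008401, 'fy': 399.2646780008401, 'cx': 319.39924380726995, 'cy': 203.96375542139424, 'origin': array([  16.27380998, -503.07877656, 1005.02857587]), 'attitude': array([-2.44592213,  0.00273942, -0.81854203])}
top {'fx': 511.07071166934884, 'fy': 511.07071166934884, 'cx': 310.3493353619468, 'cy': 196.25304907320614, 'origin': array([3.81846464e+02, 1.30365428e+00, 1.91234750e+03]), 'attitude': array([-3.05801036, -0.01174761, -1.55756334])}
{'clock': 0.1, 'joints': array([ 1.21641119e+00,  3.00403405e-01,  1.52149737e+00,  1.60479174e-05,
        1.32072482e+00, -6.66056859e-02]), 'qd': array([-6.83246376e-04,  1.37620562e-04, -2.11771697e-03,  3.98977395e-05,
       -1.07469577e-03,  2.18739661e-03]), 'effort': array([ 1.38727777e-03, -5.32639861e+01, -3.53289199e+01,  7.09779072e-02,
        2.33946828e-02, -6.85015198e-05]), 'eef_pos': array([156.01474603, 527.1392373 , 181.05889222]), 'eef_rot': array([-3.14056304e+00, -8.42591451e-05,  2.85380918e+00]), 'wrist_force': array([-0.02534904, -0.56744873,  0.21479459]), 'moment': array([ 0.00161375, -0.03162577, -0.02392232]), 'finger_force': 0.0, 'finger_gap': 93.831026709564}
```

View pics/side1.png

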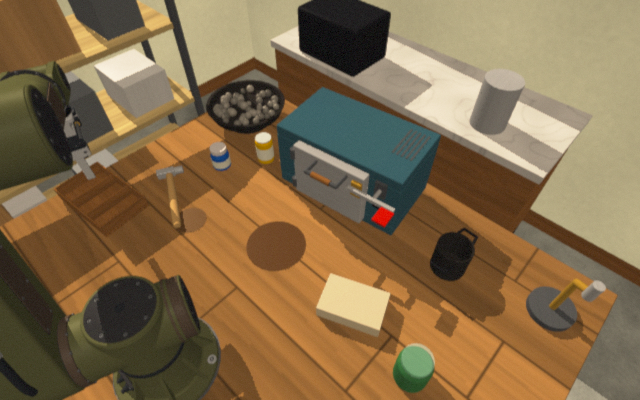

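View pics/top1.png

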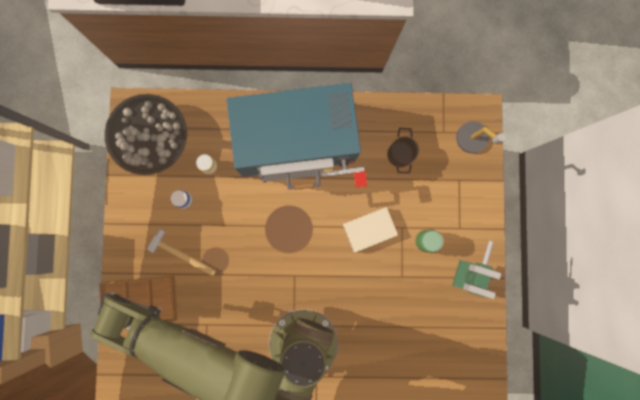

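The side view shows the blue kiln, with the handle near (320,178) and the red paddle near (382,215). In the top view the kiln roof spans (230–358, 86–165) and the paddle is at (360,180). I'll fit the kiln's pose from its roof.

```bash
python3 - <<'E'
from h import *
for n in('top','side'):
    z=np.load(f'/tmp/{n}1.npz'); p=z['p'].astype(int);W=z['W']
    r,g,b=p[...,0],p[...,1],p[...,2]
    m=(b>r+20)&(abs(W[...,2]-250)<15)&(W[...,0]>300)&(W[...,0]<1100)&(abs(W[...,1])<500)
    k,l,s,c=cv2.connectedComponentsWithStats(m.astype('uint8')); i=1+np.argmax(s[1:,4])
    Q=W[l==i]; rc=cv2.minAreaRect(Q[:,:2].astype('float32'))
    print(n,len(Q),'z',np.median(Q[:,2]),rc); print(cv2.boxPoints(rc))
    m=(r>180)&(g<70)&(b<70)&(W[...,2]>100); Q=W[m]; print('red',len(Q),np.median(Q,0),Q.min(0),Q.max(0), cv2.minAreaRect(Q[:,:2].astype('float32')))
    m=(W[...,2]>20)&(W[...,2]<300)&(W[...,0]>150)&(W[...,0]<1000)&(abs(W[...,1])<800)
    k,l,s,c=cv2.connectedComponentsWithStats(m.astype('uint8'))
    for i in range(1,k):
        if s[i,4]>60: Q=W[l==i]; print(s[i],np.round(Q.min(0)),np.round(Q.max(0)))
E
```

```text
top 7903 z 250.0020908777551 ((757.4451904296875, 44.025665283203125), (236.0973663330078, 410.97760009765625), 7.883854866027832)
[[ 612.3263   231.38002]
 [ 668.69824 -175.71309]
 [ 902.5641  -143.32869]
 [ 846.19214  263.7644 ]]
red 90 [ 589.86639016 -184.36308092  197.94392253] [ 569.60340792 -198.2418641   183.40817657] [ 608.29297639 -166.43075011  206.75445726] ((587.978271484375, -185.3246612548828), (36.95586013793945, 30.521337509155273), 12.482872009277344)
[  226    83   142   107 11210] [ 546. -208.   25.] [903. 269. 264.]
[ 104   94   83   82 5294] [603. 432.  44.] [901. 731.  99.]
[457 122  49  31 564] [ 716. -683.   20.] [ 830. -567.  236.]
[388 128  31  46 482] [ 622. -404.   21.] [ 790. -305.  111.]
[197 155  20  19 287] [620. 332.  20.] [679. 389. 109.]
[171 191  21  18 287] [490. 420.  20.] [552. 482.  97.]
[ 344  208   54   44 1410] [ 341. -338.   22.] [ 500. -143.   62.]
[148 229  68  47 473] [246. 325.  20.] [412. 574.  38.]
[416 230  28  23 509] [ 341. -489.   22.] [ 421. -409.  123.]
[ 454  241   47   58 1048] [ 190. -670.   20.] [ 384. -549.  161.]
[ 99 276 
[... 442 characters left out ...]
86.64430236816406), (51.68180465698242, 38.49652862548828), 7.052861213684082)
[ 206   80   79   52 3178] [604. 428.  48.] [905. 730.  92.]
[  277    87   164   148 15437] [ 547. -209.   21.] [907. 265. 257.]
[255 132  19  29 439] [620. 330.  20.] [681. 389. 106.]
[210 141  21  27 416] [490. 418.  21.] [552. 483.  92.]
[ 89 161  58  59 871] [150. 466.  20.] [243. 737. 250.]
[156 165  27  60 509] [249. 323.  20.] [413. 576.  32.]
[ 430  227   48   51 1425] [ 624. -407.   20.] [ 794. -308.  105.]
[ 316  273   75   61 2793] [ 340. -340.   20.] [ 505. -145.   54.]
[ 528  278   78   51 1794] [ 716. -688.   20.] [ 836. -570.  230.]
[ 394  343   41   48 1509] [ 340. -495.   21.] [ 419. -412.  116.]
```

Request:
jog_arm:
  plan: [0, 0, 0.05, 0, 0, 0, 0.02, -0.03, 0.1, 0, 0, 8, 0.431, -0.714, 0.12, 0, 0, 24.7, 0.431, -0.714, 0.12, 0, 0, 24.7, 0.431, -0.714, 0.12, 0, 0, 24.7, 0.431, -0.714, 0.12, 0, 0, 24.7, 0.431, -0.714, 0.12, 0, 0, 24.7, 0.431, -0.714, 0.12, 0, 0, 24.7, 0.431, -0.714, 0.12, 0, 0, 24.7, 0.431, -0.714, 0.12, 0, 0, 24.7, 0.431, -0.714, 0.12, 0, 0, 24.7, 0.431, -0.714, 0.12, 0, 0, 24.7, 0.431, -0.714, 0.12, 0, 0, 24.7, 0.431, -0.714, 0.12, 0, 0, 24.7, 0.431, -0.714, 0.12, 0, 0, 24.7, 0.431, -0.714, 0.12, 0, 0, 24.7, 0.431, -0.714, 0.12, 0, 0, 24.7, 0.431, -0.714, 0.12, 0, 0, 24.7, 0.431, -0.714, 0.12, 0, 0, 24.7, 0.431, -0.714, 0.12, 0, 0, 24.7]
  claw: 0
  force: 20

```text
clock: 2.1
eef_pos: [587.2, -187.8, 300.1]
eef_rot: [3.141, -0.002, -3.0]
wrist_force: [-0.2, -0.1, -0.2]
finger_gap: 0.4
finger_force: 0.0
```

Request:
jog_arm:
  plan: [0, 0, -0.04, 0, 0, 0, 0, 0, -0.07, 0, 0, 0, 0, 0, -0.08, 0, 0, 0, 0, 0, -0.083, 0, 0, 0, 0, 0, -0.086, 0, 0, 0, 0, 0, -0.089, 0, 0, 0, 0, 0, -0.092, 0, 0, 0, 0, 0, -0.095, 0, 0, 0, 0, 0, -0.098, 0, 0, 0, 0, 0, -0.1, 0, 0, 0, 0, 0, -0.1, 0, 0, 0]

```text
clock: 3.2
eef_pos: [587.0, -186.6, 201.2]
eef_rot: [3.141, -0.0, -2.998]
wrist_force: [-0.9, -0.3, -0.4]
finger_gap: 0.8
finger_force: 0.0
```

Request:
jog_arm:
  plan: [0, 0, -0.002, 0, 0, 0, 0, 0, -0.004, 0, 0, 0, 0, 0, -0.006, 0, 0, 0, 0, 0, -0.008, 0, 0, 0, 0, 0, -0.01, 0, 0, 0, 0, 0, -0.01, 0, 0, 0]

```text
clock: 3.8
eef_pos: [587.0, -186.6, 191.2]
eef_rot: [3.141, -0.0, -2.998]
wrist_force: [-0.8, -0.4, -0.1]
finger_gap: 0.4
finger_force: 0.0
```

```bash
cat > door.py <<'E'
from h import *
import sys
n=sys.argv[1]
p,W=cloud('side'); cv2.imwrite(f'pics/{n}.png',p[80:280,240:480][:,:,::-1].repeat(3,0).repeat(3,1))
y=np.radians(8.2); M=np.array([[np.cos(y),np.sin(y)],[-np.sin(y),np.cos(y)]])
K=(W[...,:2]-[756,42])@M.T; z=W[...,2]
rel=K-[-135,125]
m=(z>60)&(z<190)&(np.hypot(rel[...,0],rel[...,1])<243)&(rel[...,0]<30)&(rel[...,1]<60)
Q=rel[m]; print(len(Q))
# door face line: robust fit
l=cv2.fitLine(Q.astype('float32'),cv2.DIST_HUBER,0,.01,.01).ravel(); print(l)
d=l[:2]*(1 if l[1]<0 else -1); print('theta',np.arctan2(-d[0],-d[1]))
s=manip.read_state(); print(s['clock'],s['eef_pos'],s['wrist_force'])
E
python3 door.py d0
```

```text
1532
[ 8.7692365e-03  9.9996156e-01 -1.2765755e+01 -1.3715392e+02]
theta 0.008769349
3.85 [ 587.07056827 -186.61228557  191.39216312] [-0.08486626  0.45669063  0.28516815]
```

View pics/d0.png

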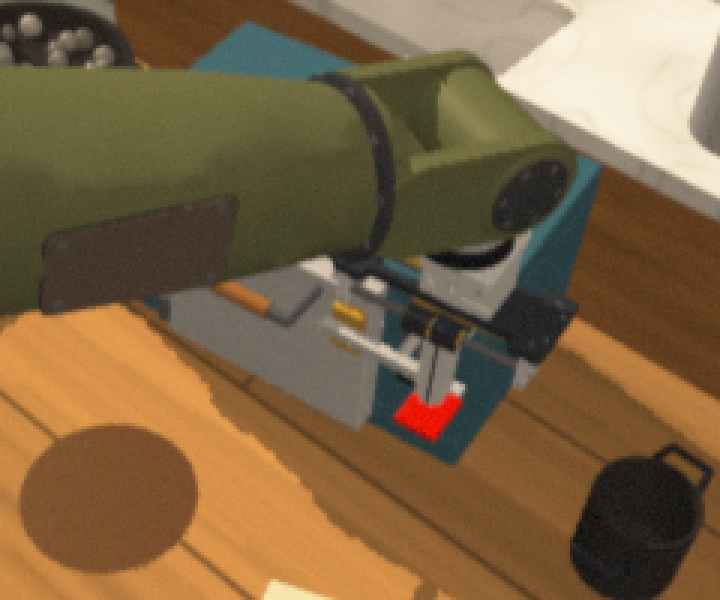

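```bash
python3 - <<'E'
from h import *
z=np.load('/tmp/side1.npz');p=z['p'].astype(int);W=z['W']
def red(p,W):
    p=p.astype(int);m=(p[...,0]>150)&(p[...,1]<70)&(p[...,2]<70)&(W[...,2]>100)
    v,u=np.nonzero(m);Q=W[m];A=np.c_[Q[:,:2]-[587,-187],np.ones(len(Q))]
    c=np.linalg.lstsq(A,Q[:,2],rcond=None)[0]
    print(len(Q),u.min(),u.max(),v.min(),v.max(),np.percentile(Q[:,2],[5,50,95]),c)
red(p,W); red(*cloud('side'))
E
```

```text
245 372 393 207 226 [196.81051732 198.98171667 201.56950169] [3.58999565e-03 2.35520486e-02 1.99059239e+02]
189 372 393 211 226 [195.92290656 198.80383022 201.20175026] [1.34262416e-02 3.03436819e-02 1.98882874e+02]
```

The crop shows the fingertip at about (432,402), apparently over the paddle. The door is still shut and the paddle hasn't moved. I'll check the tip's real position against the reported TCP.

```bash
python3 - <<'E'
from h import *
c=get_calibration('side');A=R.from_euler('xyz',c['attitude']).as_matrix()
def pr(X):
    q=A.T@(np.array(X,float)-c['origin']);return np.round([q[0]/q[2]*c['fx']+c['cx'],q[1]/q[2]*c['fy']+c['cy'],q[2]],1)
print('TCP',pr([587,-186.6,191.3]),'paddle',pr([587,-187,199]))
p,W=cloud('side')
for v in range(198,220):
    print(v,[tuple(np.round(W[v,u]).astype(int)) for u in (381,384,386)],p[v,384])
E
```

```text
TCP [ 381.9  217.7 1030. ] paddle [ 382.3  215.9 1023.9]
198 [(np.int64(578), np.int64(-179), np.int64(271)), (np.int64(579), np.int64(-187), np.int64(276)), (np.int64(580), np.int64(-192), np.int64(279))] [103  97  88]
199 [(np.int64(578), np.int64(-179), np.int64(267)), (np.int64(581), np.int64(-186), np.int64(270)), (np.int64(580), np.int64(-192), np.int64(276))] [87 82 74]
200 [(np.int64(578), np.int64(-180), np.int64(264)), (np.int64(580), np.int64(-187), np.int64(268)), (np.int64(577), np.int64(-194), np.int64(276))] [74 71 64]
201 [(np.int64(577), np.int64(-181), np.int64(262)), (np.int64(579), np.int64(-188), np.int64(266)), (np.int64(579), np.int64(-194), np.int64(271))] [72 68 64]
202 [(np.int64(577), np.int64(-181), np.int64(258)), (np.int64(581), np.int64(-187), np.int64(259)), (np.int64(580), np.int64(-193), np.int64(265))] [71 68 63]
203 [(np.int64(576), np.int64(-183), np.int64(256)), (np.int64(579), np.int64(-189), np.int64(260)), (np.int64(579), np.int64(-194), np.int64(263))] [74 70 65]
204 [(np.int64(576), np.int64(-183), np.int64(254)), (np.int64(579), np.int64(-1
[... 1821 characters left out ...]
), np.int64(-192), np.int64(200))] [220  62  51]
216 [(np.int64(584), np.int64(-185), np.int64(199)), (np.int64(590), np.int64(-190), np.int64(198)), (np.int64(596), np.int64(-193), np.int64(195))] [235  30   9]
217 [(np.int64(583), np.int64(-186), np.int64(197)), (np.int64(586), np.int64(-193), np.int64(201)), (np.int64(589), np.int64(-197), np.int64(201))] [235  14   0]
218 [(np.int64(580), np.int64(-188), np.int64(198)), (np.int64(583), np.int64(-195), np.int64(201)), (np.int64(588), np.int64(-198), np.int64(198))] [235  14   0]
219 [(np.int64(576), np.int64(-191), np.int64(199)), (np.int64(580), np.int64(-197), np.int64(202)), (np.int64(586), np.int64(-200), np.int64(198))] [236  19   9]
```

The tip seen by the camera ends near z≈218, about 26 mm above the reported TCP, because the closed fingers are shorter. The paddle top is at about 199, so I'll keep going down by feel.

Request:
jog_arm:
  plan: [0, 0, -0.004, 0, 0, 0, 0, 0, -0.008, 0, 0, 0, 0, 0, -0.01, 0, 0, 0, 0, 0, -0.012, 0, 0, 0, 0, 0, -0.014, 0, 0, 0, 0, 0, -0.016, 0, 0, 0, 0, 0, -0.018, 0, 0, 0, 0, 0, -0.02, 0, 0, 0, 0, 0, -0.02, 0, 0, 0]

```text
clock: 4.85
eef_pos: [587.2, -186.8, 171.9]
eef_rot: [-3.141, 0.001, -2.998]
wrist_force: [-0.6, 0.5, 3.1]
finger_gap: 0.6
finger_force: 1.6
```

```bash
python3 door.py d1
```

```text
1428
[ 8.9554349e-03  9.9995989e-01 -1.2885191e+01 -1.4380217e+02]
theta 0.008955555
4.9 [ 587.20403744 -186.74203705  171.87780051] [-1.24461914  1.48748185  2.79007426]
```

Contact at 3 N. I'll press on in small steps.

Request:
jog_arm:
  plan: [0, 0, -0.0015, 0, 0, 0, 0, 0, -0.003, 0, 0, 0, 0, 0, -0.0045, 0, 0, 0, 0, 0, -0.006, 0, 0, 0, 0, 0, -0.0075, 0, 0, 0, 0, 0, -0.0075, 0, 0, 0]

```text
clock: 5.5
eef_pos: [587.3, -186.4, 164.3]
eef_rot: [3.141, 0.001, -2.998]
wrist_force: [-1.9, 1.9, 4.9]
finger_gap: 0.3
finger_force: 2.0
```

```bash
python3 door.py d2
```

```text
1421
[ 9.7057046e-03  9.9995291e-01 -1.2981131e+01 -1.4723097e+02]
theta 0.009705857
5.55 [ 587.25387972 -186.37329569  164.31930801] [-0.89709908  2.0137802   4.35265989]
```

Request:
jog_arm:
  plan: [0, 0, -0.0015, 0, 0, 0, 0, 0, -0.003, 0, 0, 0, 0, 0, -0.0045, 0, 0, 0, 0, 0, -0.006, 0, 0, 0, 0, 0, -0.006, 0, 0, 0]

```text
clock: 6.05
eef_pos: [587.4, -186.4, 158.3]
eef_rot: [-3.142, 0.001, -2.998]
wrist_force: [0.9, 0.8, 3.8]
finger_gap: 0.5
finger_force: 2.0
```

```bash
python3 door.py d3
```

```text
1393
[ 1.0059620e-02  9.9994940e-01 -1.3003683e+01 -1.4997726e+02]
theta 0.010059791
6.1 [ 587.37336979 -186.4450344   158.30414931] [-0.07567059  1.57932824  4.64810249]
```

Request:
jog_arm:
  plan: [0, 0, -0.0015, 0, 0, 0, 0, 0, -0.003, 0, 0, 0, 0, 0, -0.0045, 0, 0, 0, 0, 0, -0.005, 0, 0, 0, 0, 0, -0.005, 0, 0, 0]

```text
clock: 6.6
eef_pos: [587.4, -186.6, 153.4]
eef_rot: [-3.141, 0.001, -2.998]
wrist_force: [-0.9, 1.1, 4.8]
finger_gap: 0.6
finger_force: 2.2
```

```bash
python3 door.py d4
```

```text
1359
[ 1.1924418e-02  9.9992889e-01 -1.3108724e+01 -1.5276952e+02]
theta 0.011924701
6.65 [ 587.38807969 -186.58244465  153.39879778] [0.41083293 1.79551152 5.38497066]
```

Request:
jog_arm:
  plan: [0, 0, -0.0015, 0, 0, 0, 0, 0, -0.003, 0, 0, 0, 0, 0, -0.004, 0, 0, 0, 0, 0, -0.004, 0, 0, 0]

```text
clock: 7.05
eef_pos: [587.4, -186.7, 149.3]
eef_rot: [-3.141, 0.001, -2.998]
wrist_force: [0.7, 2.1, 5.1]
finger_gap: 0.3
finger_force: 1.9
```

```bash
python3 door.py d5
```

```text
1333
[ 1.0800466e-02  9.9994165e-01 -1.3002538e+01 -1.5327457e+02]
theta 0.010800676
7.1 [ 587.39225783 -186.63612608  149.34072315] [1.08994578 1.54518065 4.42990385]
```

Request:
jog_arm:
  plan: [0, 0, -0.001, 0, 0, 0, 0, 0, -0.002, 0, 0, 0, 0, 0, -0.003, 0, 0, 0, 0, 0, -0.003, 0, 0, 0]

```text
clock: 7.5
eef_pos: [587.4, -186.7, 146.3]
eef_rot: [-3.141, 0.001, -2.998]
wrist_force: [0.6, 0.0, 4.9]
finger_gap: 0.2
finger_force: 2.0
```

```bash
python3 door.py d6
```

```text
1305
[ 1.1410064e-02  9.9993491e-01 -1.3168636e+01 -1.5580467e+02]
theta 0.011410311
7.55 [ 587.36298435 -186.67549286  146.32340933] [ 0.8504438  -0.21339618  4.76960201]
```

View pics/d6.png

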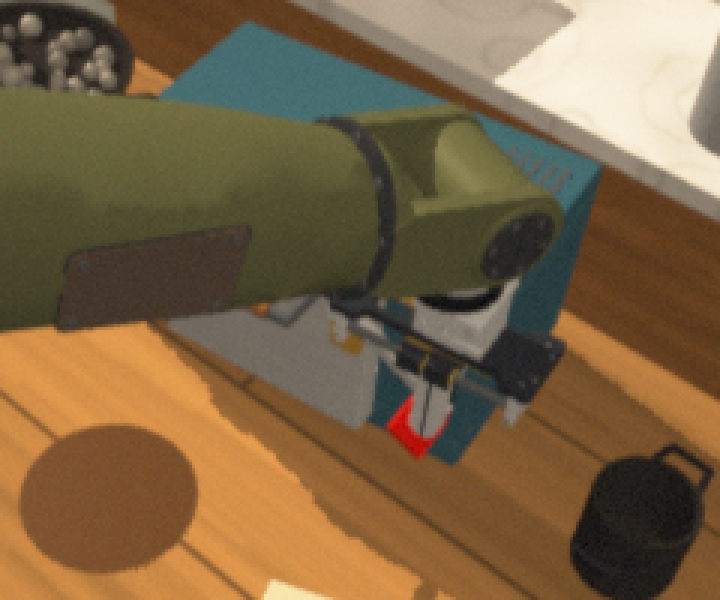

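The crop shows the paddle (415,430) tilted well down and the door still shut. A few more mm.

Request:
jog_arm:
  plan: [0, 0, -0.001, 0, 0, 0, 0, 0, -0.002, 0, 0, 0, 0, 0, -0.003, 0, 0, 0, 0, 0, -0.003, 0, 0, 0]

```text
clock: 7.95
eef_pos: [587.2, -186.8, 143.0]
eef_rot: [-3.141, 0.0, -2.998]
wrist_force: [0.6, -0.3, 2.2]
finger_gap: 0.5
finger_force: 1.1
```

```bash
python3 door.py d7
```

```text
1363
[ 1.2060733e-01  9.9270028e-01 -3.1130026e+01 -1.5533176e+02]
theta 0.12090165
8.0 [ 587.24447955 -186.70555065  142.98130883] [0.44305215 0.1850107  2.25487477]
```

The latch has let go and the door is ajar at 0.12 rad. I'll lift clear.

Request:
jog_arm:
  plan: [0, 0, 0.02, 0, 0, 0, 0, 0, 0.06, 0, 0, 0, 0, 0, 0.11, 0, 0, 0, 0, 0, 0.16, 0, 0, 0, 0, 0, 0.18, 0, 0, 0, 0, 0, 0.18, 0, 0, 0]

```text
clock: 8.6
eef_pos: [587.6, -186.9, 326.0]
eef_rot: [-3.139, 0.004, -2.998]
wrist_force: [0.0, 0.7, -0.7]
finger_gap: 0.5
finger_force: 0.0
```

```bash
python3 door.py d8; python3 - <<'E'
from h import *
y=np.radians(8.2); M=np.array([[np.cos(y),-np.sin(y)],[np.sin(y),np.cos(y)]])
def w(th,n,d=135):
    s,c=np.sin(th),np.cos(th)
    k=np.array([-135,125])+d*np.array([-s,-c])+n*np.array([-c,s]); return M@k+[756,42]
for th in (.01,.12,.15): print(th,'bar',w(th,66).round(),'slot',w(th,38).round())
p,W=cloud('top'); cv2.imwrite('pics/t2.png',p[120:230,220:400][:,:,::-1].repeat(4,0).repeat(4,1))
for n in('side','top'):
    p,W=cloud(n)
    r,g,b=[p[...,i].astype(int) for i in range(3)]
    m=(abs(W[...,2]-226)<9)&(W[...,0]>500)&(W[...,0]<600)&(W[...,1]>-70)&(W[...,1]<90)
    Q=W[m]; print(n,len(Q),np.round(Q.mean(0)),cv2.minAreaRect(Q[:,:2].astype('float32')))
E
```

```text
1927
[   0.18006547    0.9836546   -34.002434   -124.489456  ]
theta 0.18105301
8.65 [ 587.22223582 -186.72293254  323.26319063] [ 0.6782529   0.15682641 -0.25826969]
0.01 bar [557.   4.] slot [585.   8.]
0.12 bar [542.  10.] slot [570.  11.]
0.15 bar [538.  12.] slot [566.  12.]
side 577 [564.   7. 228.] ((563.0328979492188, 10.086357116699219), (159.65248107910156, 73.50038146972656), 89.19568634033203)
top 369 [562.  13. 228.] ((562.1665649414062, 10.800765991210938), (157.30421447753906, 75.26296997070312), 88.1767807006836)
```

View pics/t2.png

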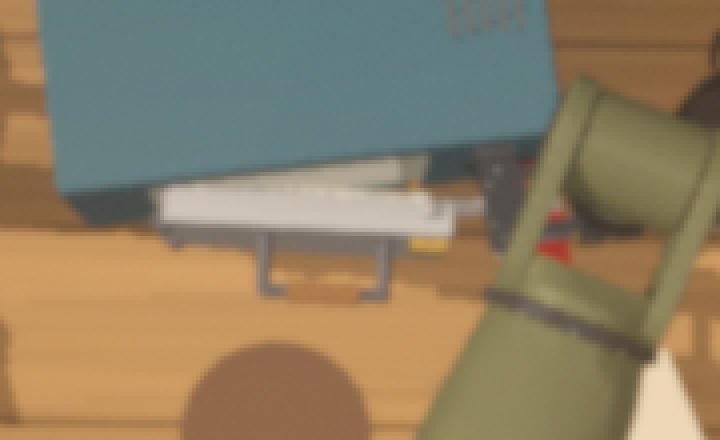

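The crop shows the door ajar with its handle bar at (325,294), posts at x≈265 and 383, and the slot centre near (324,264).

```bash
python3 - <<'E'
from h import *
c=get_calibration('top');A=R.from_euler('xyz',c['attitude']).as_matrix();o=np.array(c['origin'])
for n,a in (('bar',(325,294)),('slot',(324,264)),('p1',(265,294)),('p2',(383,294))):
    u,v=220+(a[0]-1.5)/4,120+(a[1]-1.5)/4
    r=A@np.array([(u-c['cx'])/c['fx'],(v-c['cy'])/c['fy'],1]); print(n,(o+r*(222-o[2])/r[2]).round())
y=np.radians(8.2); M=np.array([[np.cos(y),-np.sin(y)],[np.sin(y),np.cos(y)]])
def w(th,n,d=135):
    s,cc=np.sin(th),np.cos(th)
    k=np.array([-135,125])+d*np.array([-s,-cc])+n*np.array([-cc,s]); return M@k+[756,42]
print(w(.18,66),w(.18,38))
p0=w(.18,38)
for th in np.arange(.18,1.96,.08): print(round(th,2),((w(th,40)-p0)).round().astype(int).tolist(),w(th,40).round())
E
```

```text
bar [534.  15. 222.]
slot [559.  16. 222.]
p1 [533.  65. 222.]
p2 [534. -33. 222.]
[533.61840242  13.99266263] [561.5993596   12.96017272]
0.18 [-2, 0] [560.  13.]
0.26 [-13, 4] [549.  17.]
0.34 [-23, 9] [539.  22.]
0.42 [-32, 15] [529.  28.]
0.5 [-42, 21] [520.  34.]
0.58 [-50, 28] [511.  41.]
0.66 [-59, 36] [503.  49.]
0.74 [-66, 44] [496.  57.]
0.82 [-73, 53] [489.  66.]
0.9 [-79, 63] [483.  76.]
0.98 [-84, 73] [478.  86.]
1.06 [-89, 83] [473.  96.]
1.14 [-92, 94] [469. 107.]
1.22 [-95, 105] [467. 118.]
1.3 [-97, 116] [465. 129.]
1.38 [-98, 127] [464. 140.]
1.46 [-98, 138] [464. 151.]
1.54 [-97, 150] [465. 163.]
1.62 [-95, 161] [466. 174.]
1.7 [-93, 172] [469. 185.]
1.78 [-89, 182] [472. 195.]
1.86 [-85, 193] [477. 206.]
1.94 [-80, 203] [482. 216.]
```

Request:
jog_arm:
  plan: [-0.006, 0.045, 0, 0, 0, -4, -0.013, 0.095, 0, 0, 0, -10, -0.02, 0.145, 0, 0, 0, -10, -0.025, 0.19, 0, 0, 0, -10, -0.026, 0.2, -0.02, 0, 0, -10, -0.026, 0.2, -0.06, 0, 0, -10, -0.026, 0.2, -0.085, 0, 0, -10, -0.026, 0.2, -0.095, 0, 0, -10, -0.026, 0.2, -0.1, 0, 0, -10, -0.026, 0.2, -0.1, 0, 0, -10, -0.026, 0.2, -0.1, 0, 0, -10]

```text
clock: 9.9
eef_pos: [561.5, 13.2, 224.1]
eef_rot: [-3.142, 0.002, 3.11]
wrist_force: [0.2, -0.3, 0.7]
finger_gap: 0.4
finger_force: 0.0
```

Request:
jog_arm:
  plan: [0, 0, -0.005, 0, 0, 0, 0, 0, -0.01, 0, 0, 0, 0, 0, -0.015, 0, 0, 0, 0, 0, -0.02, 0, 0, 0, 0, 0, -0.025, 0, 0, 0, 0, 0, -0.025, 0, 0, 0]

```text
clock: 10.5
eef_pos: [560.8, 13.4, 197.2]
eef_rot: [3.142, -0.001, 3.11]
wrist_force: [0.3, 1.0, 0.1]
finger_gap: 0.4
finger_force: 0.0
```

Request:
jog_arm:
  plan: [0, 0, -0.005, 0, 0, 0, 0, 0, -0.01, 0, 0, 0, 0, 0, -0.015, 0, 0, 0, 0, 0, -0.02, 0, 0, 0, 0, 0, -0.025, 0, 0, 0, 0, 0, -0.03, 0, 0, 0, 0, 0, -0.03, 0, 0, 0]

```text
clock: 11.2
eef_pos: [560.8, 13.4, 167.2]
eef_rot: [3.142, -0.001, 3.11]
wrist_force: [-0.2, 0.4, 0.6]
finger_gap: 0.6
finger_force: 0.0
```

```bash
python3 door.py d9
```

```text
1895
[   0.18180872    0.9833339   -34.026855   -124.92623   ]
theta 0.18282554
11.25 [560.98745958  13.37650284 167.74267335] [-0.02982095  0.15673688  0.73845099]
```

View pics/d9.png

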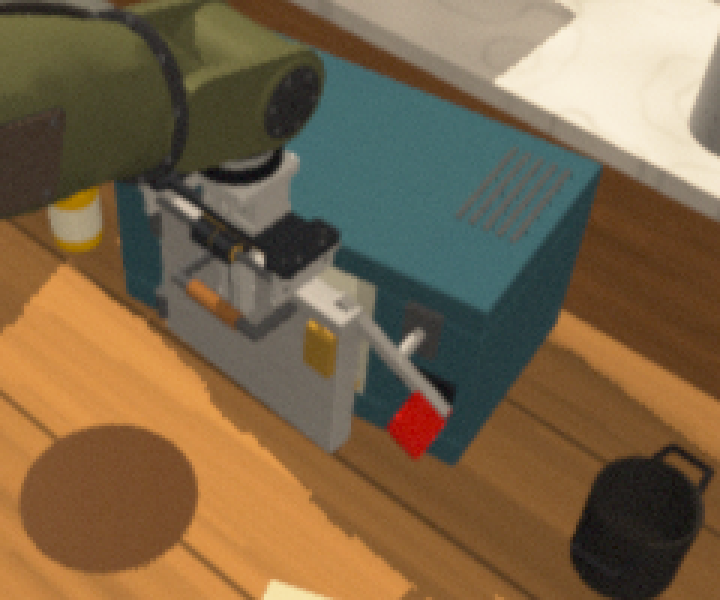

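The crop shows the finger inside the slot behind the bar, at about (240,285). Now I'll pull along the arc.

Request:
jog_arm:
  plan: [-0.004, 0.001, 0, 0, 0, 0, -0.008, 0.003, 0, 0, 0, 0, -0.013, 0.004, 0, 0, 0, 0, -0.018, 0.007, 0, 0, 0, 0, -0.023, 0.009, 0, 0, 0, 0, -0.028, 0.012, 0, 0, 0, 0, -0.032, 0.015, 0, 0, 0, 0, -0.037, 0.018, 0, 0, 0, 0, -0.042, 0.021, 0, 0, 0, 0, -0.046, 0.025, 0, 0, 0, 0, -0.05, 0.028, 0, 0, 0, 0, -0.055, 0.032, 0, 0, 0, 0, -0.059, 0.036, 0, 0, 0, 0, -0.066, 0.044, 0, 0, 0, 0]

```text
clock: 12.65
eef_pos: [495.7, 57.5, 168.6]
eef_rot: [3.141, 0.003, 3.11]
wrist_force: [7.9, 0.6, 0.3]
finger_gap: 0.7
finger_force: 3.4
```

```bash
python3 door.py d10
```

```text
1063
[   0.9821849   -0.1879172  -95.30776   -187.76535  ]
theta -1.3817552
12.7 [494.46854945  58.50052993 168.49193486] [-0.54198752  0.8165845  -0.03779407]
```

Request:
jog_arm:
  plan: [-0.004, 0.005, 0, 0, 0, 0, -0.007, 0.009, 0, 0, 0, 0, -0.01, 0.014, 0, 0, 0, 0, -0.013, 0.019, 0, 0, 0, 0, -0.016, 0.024, 0, 0, 0, 0, -0.018, 0.029, 0, 0, 0, 0, -0.021, 0.034, 0, 0, 0, 0, -0.023, 0.039, 0, 0, 0, 0, -0.025, 0.044, 0, 0, 0, 0, -0.026, 0.05, 0, 0, 0, 0, -0.028, 0.056, 0, 0, 0, 0, -0.029, 0.061, 0, 0, 0, 0, -0.03, 0.067, 0, 0, 0, 0, -0.031, 0.072, 0, 0, 0, 0, -0.032, 0.078, 0, 0, 0, 0, -0.032, 0.083, 0, 0, 0, 0, -0.032, 0.089, 0, 0, 0, 0, -0.032, 0.094, 0, 0, 0, 0]

```text
clock: 14.5
eef_pos: [463.3, 151.4, 168.2]
eef_rot: [-3.141, 0.001, 3.11]
wrist_force: [4.9, -3.7, 0.6]
finger_gap: 0.2
finger_force: 2.4
```

```bash
python3 - <<'E'
from h import *
p,W=cloud('side'); cv2.imwrite('pics/d11.png',p[80:280,200:440][:,:,::-1].repeat(3,0).repeat(3,1))
print(manip.read_state()['wrist_force'])
E
```

```text
[ 0.28400404 -1.99633391  0.0541253 ]
```

View pics/d11.png

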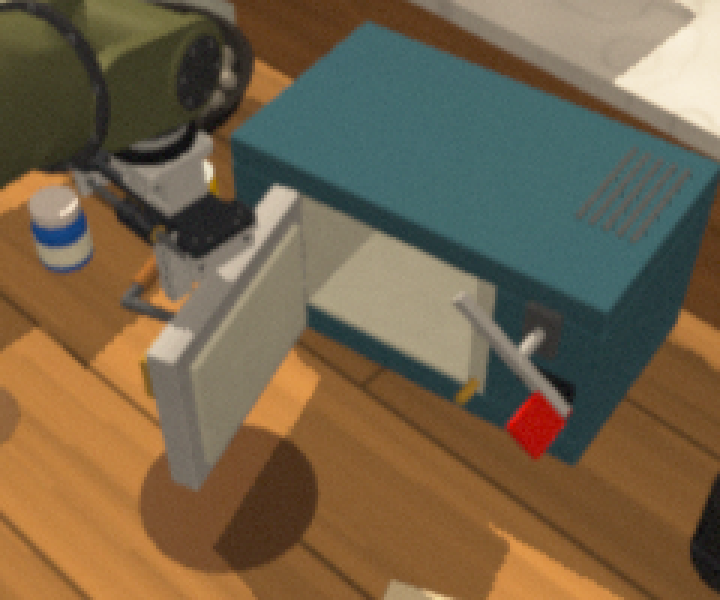

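The crop shows the door about three-quarters open, with the finger still behind the bar near (165,285). Next is the last stretch to the stop.

Request:
jog_arm:
  plan: [0, 0.006, 0, 0, 0, 0, 0.001, 0.012, 0, 0, 0, 0, 0.002, 0.017, 0, 0, 0, 0, 0.003, 0.023, 0, 0, 0, 0, 0.004, 0.028, 0, 0, 0, 0, 0.005, 0.034, 0, 0, 0, 0, 0.007, 0.039, 0, 0, 0, 0, 0.009, 0.044, 0, 0, 0, 0, 0.011, 0.049, 0, 0, 0, 0, 0.013, 0.055, 0, 0, 0, 0, 0.014, 0.058, 0, 0, 0, 0, 0.014, 0.058, 0, 0, 0, 0]

```text
clock: 15.75
eef_pos: [477.0, 209.9, 167.8]
eef_rot: [3.141, -0.001, 3.111]
wrist_force: [-0.3, -1.3, 0.2]
finger_gap: 0.6
finger_force: 0.2
```

```bash
cat > ang.py <<'E'
from h import *
p,W=cloud('top'); cv2.imwrite('pics/t3.png',p[100:260,180:400][:,:,::-1].repeat(3,0).repeat(3,1))
p,W=cloud('side')
y=np.radians(8.2); M=np.array([[np.cos(y),np.sin(y)],[-np.sin(y),np.cos(y)]])
K=(W[...,:2]-[756,42])@M.T-[-135,125]; z=W[...,2]; rr=np.hypot(K[...,0],K[...,1])
m=(z>80)&(z<215)&(rr<236)&(rr>80)&(K[...,0]<-40)&(K[...,1]<120)
Q=K[m]; l=cv2.fitLine(Q.astype('float32'),cv2.DIST_HUBER,0,.01,.01).ravel()
d=l[:2]*(1 if l[0]<0 else -1); print(len(Q),l,'theta',np.arctan2(-d[0],-d[1]),manip.read_state()['wrist_force'])
E
python3 ang.py
```

```text
1741 [   0.96845233   -0.24919885 -152.1583       16.426235  ] theta 1.8226492 [ 0.66905151 -0.63262596 -0.01240573]
```

Request:
jog_arm:
  plan: [0.001, 0.002, 0, 0, 0, 0, 0.002, 0.004, 0, 0, 0, 0, 0.003, 0.006, 0, 0, 0, 0, 0.004, 0.008, 0, 0, 0, 0, 0.005, 0.01, 0, 0, 0, 0, 0.005, 0.01, 0, 0, 0, 0]

```text
clock: 16.45
eef_pos: [482.3, 219.5, 168.0]
eef_rot: [3.142, 0.0, 3.11]
wrist_force: [1.7, -2.8, 0.0]
finger_gap: 0.3
finger_force: 1.1
```

```bash
python3 ang.py
```

```text
1781 [   0.94597405   -0.32424238 -150.8116       28.816431  ] theta 1.901007 [ 1.36484872 -1.47617531 -1.10949289]
```

At the stop (1.90 rad). I'll back the finger off to mid-slot and lift out.

Request:
jog_arm:
  plan: [-0.001, -0.003, 0, 0, 0, 0, -0.002, -0.006, 0, 0, 0, 0, -0.002, -0.006, 0.02, 0, 0, 0, -0.002, -0.006, 0.05, 0, 0, 0, -0.002, -0.006, 0.09, 0, 0, 0, -0.002, -0.006, 0.14, 0, 0, 0, -0.002, -0.006, 0.18, 0, 0, 0, -0.002, -0.006, 0.18, 0, 0, 0, -0.002, -0.006, 0.18, 0, 0, 0]

```text
clock: 17.45
eef_pos: [480.1, 213.3, 348.2]
eef_rot: [3.141, 0.001, 3.11]
wrist_force: [-0.4, 0.3, -1.1]
finger_gap: 0.1
finger_force: 0.0
```

```bash
python3 ang.py; python3 - <<'E'
from h import *
s=manip.read_state();print(s['eef_pos'],s['wrist_force'],s['qd'].round(3))
p,W=cloud('top'); m=(W[...,2]>20)&(W[...,2]<300)&(W[...,0]>150)&(W[...,0]<1000)&(abs(W[...,1])<800)
k,l,st,c=cv2.connectedComponentsWithStats(m.astype('uint8'))
for i in range(1,k):
    if st[i,4]>60: Q=W[l==i]; print(st[i],np.round(Q.min(0)),np.round(Q.max(0)))
E
```

```text
1747 [   0.9461892    -0.32361382 -150.68279      28.697948  ] theta 1.9003427 [ 0.31342073  0.26069578 -0.23411937]
[479.77444992 213.2002305  346.65925902] [ 0.31342073  0.26069578 -0.23411937] [-0.     0.008  0.001 -0.001  0.004 -0.   ]
[  226    83   137   156 10966] [ 383. -196.   22.] [903. 268. 265.]
[ 104   94   83   82 5300] [602. 431.  43.] [902. 731. 103.]
[457 122  49  31 531] [ 716. -684.   20.] [ 830. -566.  233.]
[388 128  31  46 485] [ 623. -404.   21.] [ 790. -305.  111.]
[197 155  20  19 285] [619. 332.  20.] [679. 388. 114.]
[171 191  21  18 291] [490. 421.  21.] [552. 481.  97.]
[ 344  208   54   44 1411] [ 341. -337.   20.] [ 500. -143.   60.]
[229 216  15  10  65] [425. 204. 218.] [455. 251. 237.]
[147 229  68  47 456] [247. 329.  20.] [412. 577.  40.]
[416 230  28  23 508] [ 341. -488.   20.] [ 421. -409.  121.]
[ 454  241   47   58 1047] [ 189. -673.   20.] [ 384. -550.  162.]
[ 99 276  76  27 435] [150. 468.  20.] [242. 740.  60.]
```

The door stands at its stop, nothing else has moved, and the arm is clear.

```bash
python3 -c "
from cell import manip
print(manip.sign_off())"
```

```text
the job is handed in; nothing more can be done
None
```

The job is handed in: the latch let go with about 5 N on the paddle, the door was swung by its handle to its stop (measured 1.90 rad), the loose things stand where they were to within a few mm, and the arm is clear; no verdict came back.

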